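# Make up the peg-fitting tray

### The arm

A 6-joint arm with a two-finger parallel gripper is mounted at the origin on a cart in front of the work surface, level with it; the furniture and walls round the work are solid. World frame = base frame: x ahead of the robot, y to its left, z up, the work surface at z = 0. Lengths are in mm, angles in rad, forces in N, time in s.
With the tool pointing down it reaches from about 325 to 875 mm from the base axis. Payload 4.4 kg.
Tool frame: the origin (TCP) lies on the centre line of the jaws, within the pads' length; the fingertips stand ahead of it and the grasp point (between the pads) lies 6 mm ahead of it (ctrl.tcp_to_tips is the z of the fingertips in the tool frame, in mm); z points along the fingers, y is the line along which they close (so a half turn about z gives the same grasp; the last joint's range is limited). The gripper opens to 85 mm and grips with 20 to 120 N. Pads are 22 mm wide; open, the fingers measure 114 mm over their backs; the gripper's body (76 mm by 85 mm) begins 54 mm behind the grasp point. The pads swing forward as they close: fully open they stand 13 mm farther back than shut.
Start: joints at [1.103, 0.207, 1.542, -0, 1.393, -0.15], TCP at [179.684, 546.206, 256.282] pointing down, gripper open.
Joint ranges: [-2.73, 2.73], [-0.86, 2.22], [0.23, 2.46], [-1.11, 4.25], [0.08, 2.63], [-2.82, 2.82]. Speed limits (rad/s): [2.79, 2.79, 3.14, 3.14, 3.14, 3.14].

### API

Orientations are given as a 3x3 rotation matrix whose columns are the frame's x, y, z axes.
In Python, from plant import ctrl, sensors, optics gives the robot as it stands. Calls block until the motion is done:
- ctrl.move_ptp(position, orientation): joint-space move of the TCP to a pose.
- ctrl.move_l(position, rot=None, vel=150, threshold=None): straight line of the TCP; rot=None keeps the orientation; vel is the mean speed in mm/s. With threshold (N) it stops when the force on the tool has changed by that much, and returns True; else False.
- ctrl.set_joints(angles): joint-space move.
- ctrl.gripper_to(opening, force=None): finger opening in mm; force is the grip in N (None keeps the last); returns when the fingers have stopped.
- ctrl.hold(seconds).
- ctrl.solve_ik(position, orientation): joint angles nearest the present ones, or None.
- sensors.read_state(): the state.
- optics.grab_frame(name): name is "scene" or "top"; returns (picture, depth): 400x640x3 uint8, red, green, blue; 400x640 float32, mm along the optical axis (not along the pixel's ray), 0 where there is no reading.
- optics.camera_params(name): a dict with "mtx" (3x3 intrinsics, pixels), "k1" (the pictures are not rectified: a ray, as slopes to the right and down, at radius r is drawn at 1 + k1 r^2 times it, then the intrinsics apply), "R" (3x3) and "t" (3): a world point X has camera coordinates R X + t. Camera axes: x right, y down, z forward; pixel columns grow to the right and rows downward; lengths in mm; the calibration is good to about 2 mm. A picture is of the moment at which its call begins. camera_params takes no time and is no camera call.
A pose or a line that the arm cannot do raises ctrl.MotionError and nothing moves.
- ctrl.finish_job(): hands the job in; it is judged then, once.
The state is a dict: "t": time; "q": joint angles; "qvel": joint speeds; "tau": joint torques, N m; "eef_pos": TCP position; "eef_rot": TCP orientation; "force": force on the tool from outside, world axes, zero at the start; "wrist_torque": the same for the moment, N m; "grip_width": finger opening in mm; "grasp_force": force on a finger pad.
Only numpy, scipy, OpenCV 4.12 (cv2) and the standard library are available. Lean on these libraries where they do the work, as an engineer would, in place of code of your own. Each camera call takes 0.05 s, during which the arm holds its last target. There are 200 camera calls.

### The job

Make up the peg-fitting tray for the violin: lay the short round peg file, the ebony tuning peg, the block wrapped in red sandpaper and the pencil torch, which has to be pulled up out of its two spring clips, each flat in the cut-out of the tray that is shaped for it. Leave the longer needle file and the bare cork block where they lie.

Things in the scene. Friction and masses are not known exactly. Their poses are not given: they have to be found in the camera images.
- peg_file: Short round file with spruce handle, 130 mm long, 14 mm high, lying flat. Origin: middle of its length, on the underside; y along it, handle towards +y (y = 19 to 61 mm, 13 mm thick, its firm core 8 mm wide). The weight is in the handle: grip it there, 40 mm from the origin, not by the thin blade. The other file is 27 mm longer.
- new_peg: Ebony (near black) violin tuning peg, 75 mm long, lying flat, 11 mm high, very light. Origin: middle of its length on the underside; y axis along it: the flat head lies at y = 10 to 35 mm (21 mm wide, 10 mm high), the thin shank towards -y. Grip it across the head, about 20 mm from the origin towards +y.
- paper_block: Small sanding block, cork wrapped in red sandpaper, 32 x 58 x 24 mm (x, y, z), lying flat. Origin: centre of its underside, z up.
- torch: Pencil torch, cylinder 18 x 110 mm, black, aluminium head. Origin: its centre; y along it. At first level, axis 30 mm above the bench, in two spring clips open at the top at y = -35 and 35 mm, on a fixed board 60 x 112 mm, between y = -24 and 24 mm only 8 mm high. Grip its middle (40 N, tips at most 7 mm below the axis), pull straight up: clips resist 10 N for 5 mm, then snap open.
- nest_file: Wooden nest, 67 x 159 mm, one of four, side by side in a tray (rim 22 mm above the bench), in any order. Origin: centre of its underside, 4 mm above the bench; y along the cut-out. Floor of the cut-out 5 mm, wooden top 12 mm above the origin. For the peg file: 28 mm wide from y = -74 to 12 mm (blade), 54 mm wide on to y = 74 mm (handle, fingers). File centred on the origin, either way round.
- nest_peg: Wooden nest, 67 x 159 mm, one of four, side by side in a tray (rim 22 mm above the bench), in any order. Origin: centre of its underside, 4 mm above the bench; y along the cut-out. Floor of the cut-out 5 mm, wooden top 12 mm above the origin. For the peg: 30 mm wide from y = -48 to 0 mm (shank), 54 mm wide on to y = 48 mm (head, fingers). Peg centred on the origin, either way round.
- nest_block: Wooden nest, 67 x 159 mm, one of four, side by side in a tray (rim 22 mm above the bench), in any order. Origin: centre of its underside, 4 mm above the bench; y along the cut-out. Floor of the cut-out 5 mm, wooden top 12 mm above the origin. For the sanding block: plain rectangle 54 mm wide, y = -40 to 40 mm, centred on the origin.
- nest_torch: Wooden nest, 67 x 159 mm, one of four, side by side in a tray (rim 22 mm above the bench), in any order. Origin: centre of its underside, 4 mm above the bench; y along the cut-out. Floor of the cut-out 5 mm, wooden top 12 mm above the origin. For the torch: y = -64 to 64 mm, 34 mm wide, 54 mm at its middle (y = -22 to 22 mm). Torch centred, either way, axis 14 mm above the origin.
- needle_file: Look-alike, to be left where it lies: longer file with spruce handle, 157 mm long, 14 mm high. Origin: middle of its length on the underside; y axis along it, handle towards +y (y = 20 to 74 mm).
- bare_cork: Look-alike, to be left where it lies: plain cork block without sandpaper, 45 x 70 x 30 mm. Origin: centre of its underside.

How it is judged:
By the outcome, as a careful person would: the job done as asked, in the order asked, and still so for the second after the job is handed in, with the robot touching nothing.
It also fails if it takes over 120 s, if anything falls off the work surface, if the arm or the gripper's body presses on something with over 40 N, if the wrist force passes 120 N, or if a joint passes its speed limit or range.

## Working session

There is one attempt and no reset: what is moved stays moved. The work goes in short steps, each a Python script; the robot and the scene stay as the last script left them, time stands still between calls to the robot, and variables do not carry over. Pictures are saved under pics/ and viewed, at most 14 in all, crops included, and the job is handed in when it is done.

```bash
ls; mkdir -p pics
python3 - <<'E'
from plant import ctrl, sensors, optics
import cv2,numpy as np
for n in("scene","top"):
    p,d=optics.grab_frame(n); np.savez(f"pics/{n}0.npz",p=p,d=d)
    cv2.imwrite(f"pics/{n}0.png",p[:,:,::-1])
    c=optics.camera_params(n); print(n,c, d.min(),d.max())
s=sensors.read_state(); print(s['t'],s['eef_pos'],s['eef_rot'],ctrl.tcp_to_tips)
E
```

```text
pics
scene {'mtx': array([[405.44777727,   0.        , 314.60553918],
       [  0.        , 405.44777727, 197.87547209],
       [  0.        ,   0.        ,   1.        ]]), 'k1': -0.09905774102729058, 'R': array([[ 0.8110472 , -0.58446932, -0.02445515],
       [-0.25919151, -0.32156467, -0.91072275],
       [ 0.5244256 ,  0.7449777 , -0.41229361]]), 't': array([-398.25184935,  201.9665731 ,  703.83281902])} 0.0 3680.6138
top {'mtx': array([[472.42921938,   0.        , 318.49504132],
       [  0.        , 472.42921938, 205.21752355],
       [  0.        ,   0.        ,   1.        ]]), 'k1': -0.14253413616958588, 'R': array([[ 0.02475933, -0.99968673, -0.00366177],
       [-0.97170521, -0.02320533, -0.23505426],
       [ 0.23489565,  0.00937795, -0.97197535]]), 't': array([  41.68257577,  560.93523457, 1098.66243855])} 0.0 2159.5215
0.1 [179.37864752 545.62427468 255.22618761] [[-9.49920223e-01  3.12491009e-01 -9.68977839e-04]
 [ 3.12492331e-01  9.49918441e-01 -1.87039703e-03]
 [ 3.35967664e-04 -2.07952611e-03 -9.99997781e-01]] 25.0
```

View pics/top0.png

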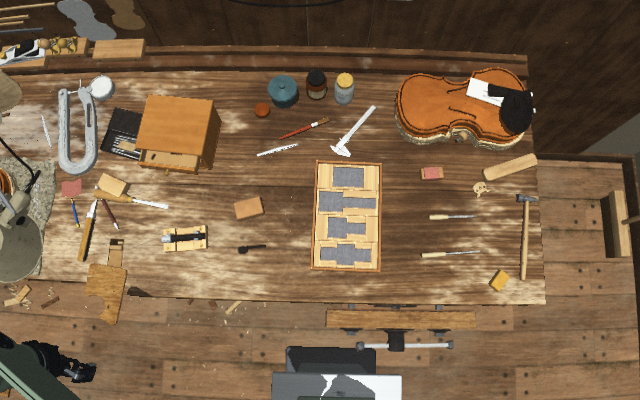

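View pics/scene0.png

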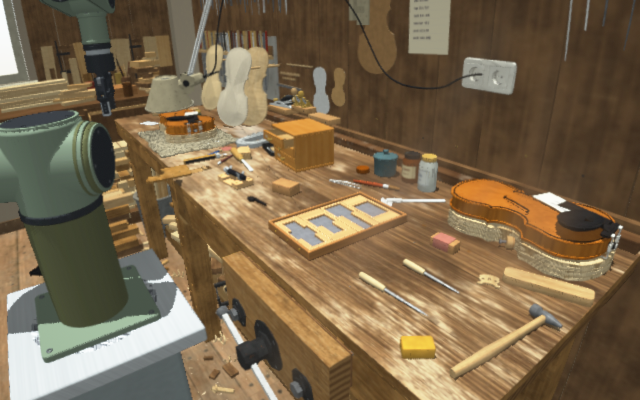

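The top view shows the torch in its clips at (185,238), the bare cork at (248,208), the peg at (252,247), the tray at (347,215), the red block at (432,172) and the files at (450,217) and (450,254). Next I'll rectify this to a metric map.

```bash
cat > h.py <<'E'
from plant import ctrl, sensors, optics
import cv2,numpy as np
def project(X,c):
    P=X@c['R'].T+c['t']; s=P[...,:2]/P[...,2:]
    r2=(s**2).sum(-1,keepdims=True); s=s*(1+c['k1']*r2)
    return s@c['mtx'][:2,:2].T+c['mtx'][:2,2]
def cloud(d,c):
    """world xyz for every pixel"""
    h,w=d.shape; u,v=np.meshgrid(np.arange(w),np.arange(h))
    pts=np.stack([u,v],-1).reshape(-1,1,2).astype(np.float64)
    s=cv2.undistortPoints(pts,c['mtx'],np.array([c['k1'],0,0,0.])).reshape(h,w,2)
    P=np.dstack([s,np.ones((h,w))])*d[...,None]
    return (P-c['t'])@c['R']
def ortho(p,c,x0,x1,y0,y1,z,s):
    """rows: x decreasing, cols: y decreasing; s px/mm; grid lines each 50 mm"""
    xs=x1-np.arange(int((x1-x0)*s))/s; ys=y1-np.arange(int((y1-y0)*s))/s
    Y,X=np.meshgrid(ys,xs); uv=project(np.dstack([X,Y,np.full_like(X,z)]),c).astype(np.float32)
    o=cv2.remap(p,uv[...,0],uv[...,1],cv2.INTER_CUBIC)[:,:,::-1].copy()
    for g in range(-1000,1001,50):
        if x0<g<x1: cv2.line(o,(0,int((x1-g)*s)),(8,int((x1-g)*s)),(0,255,0),1); cv2.putText(o,str(g),(9,int((x1-g)*s)+4),0,.35,(0,255,0))
        if y0<g<y1: cv2.line(o,(int((y1-g)*s),0),(int((y1-g)*s),8),(0,255,0),1); cv2.putText(o,str(g),(int((y1-g)*s)-10,18),0,.35,(0,255,0))
    return o
E
python3 - <<'E'
from h import *
c=optics.camera_params("top"); f=np.load("pics/top0.npz"); p,d=f['p'],f['d']
W=cloud(d,c)
for u,v in[(185,238),(185,228),(248,208),(252,247),(347,215),(432,172),(440,217),(432,254),(460,217),(317,175),(376,175),(390,200)]: print(u,v,W[v,u].round(1))
o=ortho(p,c,300,700,-400,400,10,1.0); print(o.shape); cv2.imwrite("pics/o1.png",o)
E
```

```text
185 238 [473.7 390.1  37.8]
185 228 [504.8 401.3   8. ]
248 208 [557.6 235.8  27.7]
252 247 [460.3 222.9   7.9]
347 215 [548.2 -18.   15.3]
432 172 [ 665.4 -239.    28.9]
440 217 [ 549.5 -260.4   10.4]
432 254 [ 451.7 -235.5   15.4]
460 217 [ 551.9 -315.2    4.9]
317 175 [655.5  61.8   9.3]
376 175 [655.7 -92.5  21. ]
390 200 [ 594.  -131.2    1.8]
(400, 800, 3)
```

View pics/o1.png

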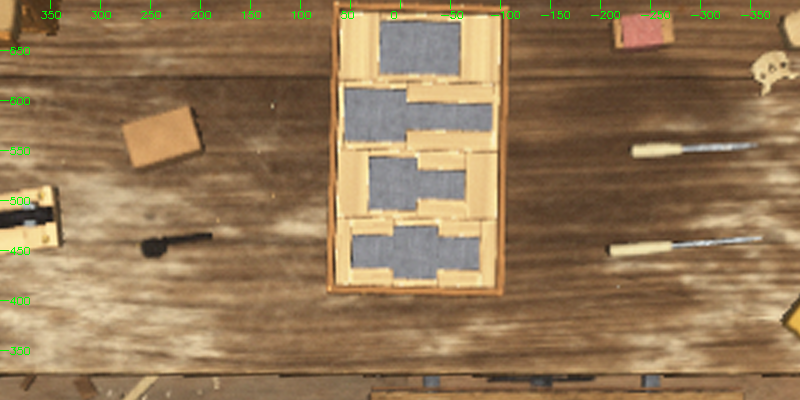

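The rectified map shows nests along x for block (655), file (585), peg (515) and torch (448). The upper file, at x≈550 and about 127 mm long, is the short one; the lower one is about 157 mm. Now I'll fit precise poses from colour and depth.

```bash
cat > m.py <<'E'
from h import *
c=optics.camera_params("top"); f=np.load("pics/top0.npz"); p,d=f['p'],f['d']
W=cloud(d,c)
def rect(name,x0,x1,y0,y1,z,test,s=3):
    xs=np.arange(x0,x1,1/s); ys=np.arange(y0,y1,1/s); X,Y=np.meshgrid(xs,ys,indexing='ij')
    uv=project(np.dstack([X,Y,np.full_like(X,z)]),c).astype(np.float32)
    I=cv2.remap(p,uv[...,0],uv[...,1],cv2.INTER_LINEAR).astype(int)
    Z=cv2.remap(W[...,2].astype(np.float32),uv[...,0],uv[...,1],cv2.INTER_LINEAR)
    m=test(I,Z).astype(np.uint8); n,l,st,ce=cv2.connectedComponentsWithStats(m)
    k=1+np.argmax(st[1:,4]); q=np.argwhere(l==k); P=np.c_[X[tuple(q.T)],Y[tuple(q.T)]]
    (cx,cy),(w,h),a=cv2.minAreaRect(P.astype(np.float32))
    ev=np.linalg.svd(P-P.mean(0),full_matrices=False)[2][0]; ev*=np.sign(ev[1])
    print(name,'rect c',round(cx,1),round(cy,1),'size',round(w,1),round(h,1),'a',round(a,1),'| mean',P.mean(0).round(1),'dir',np.degrees(np.arctan2(-ev[0],ev[1])).round(1),'bbox',P.min(0).round(1),P.max(0).round(1), 'z',np.median(Z[tuple(q.T)]).round(1))
gray=lambda I,Z:(I.max(-1)-I.min(-1)<30)&(I.max(-1)<160)&(I[...,2]>70)
for n,x0,x1 in[('nblock',622,690),('nfile',552,622),('npeg',486,552),('ntorch',418,486)]: rect(n,x0,x1,-105,65,9,gray)
rect('file',520,580,-390,-200,6,lambda I,Z:Z>5)
rect('filehandle',520,580,-390,-200,7,lambda I,Z:(I[...,0]>165)&(I[...,0]-I[...,2]>35))
rect('needle',420,490,-390,-180,6,lambda I,Z:Z>5)
rect('peg',430,490,170,280,6,lambda I,Z:I.max(-1)<60)
rect('block',630,700,-290,-190,24,lambda I,Z:Z>14)
rect('blockred',630,700,-290,-190,24,lambda I,Z:I[...,0]-I[...,1]>60)
rect('torch',440,520,320,460,30,lambda I,Z:Z>28)
rect('torchblk',440,520,320,460,34,lambda I,Z:(I.max(-1)<75))
rect('board',430,540,300,480,8,lambda I,Z:(I[...,0]>190)&(Z>4))
rect('tray',390,710,-125,85,22,lambda I,Z:Z>11)
E
python3 m.py
python3 - <<'E'
from h import *
f=np.load("pics/top0.npz");c=optics.camera_params("top")
a=ortho(f['p'],c,430,530,310,460,30,4); b=ortho(f['p'],c,620,720,-310,-180,20,4)
cv2.imwrite("pics/t1.png",np.vstack([a,np.pad(b[:200],((0,0),(0,a.shape[1]-b.shape[1]),(0,0)))])[:600])
E
```

```text
nblock rect c 653.5 -19.5 size 80.0 52.3 a 89.3 | mean [653.6 -19.3] dir -1.3 bbox [627.  -59.7] [679.7  20.3] z 9.5
nfile rect c 584.8 -17.3 size 147.7 51.8 a 88.6 | mean [585.4  -4.9] dir -1.4 bbox [560. -91.] [612.3  56. ] z 9.4
npeg rect c 516.3 -15.9 size 96.0 51.9 a 87.5 | mean [517.2  -9.2] dir -1.9 bbox [491. -64.] [543.7  31.3] z 9.4
ntorch rect c 448.3 -14.5 size 127.7 52.0 a 90.0 | mean [448.5 -14.7] dir -1.3 bbox [422.3 -78.3] [474.3  49.3] z 9.1
file rect c 550.9 -263.3 size 14.4 65.0 a 1.9 | mean [ 550.6 -257.8] dir 2.6 bbox [ 543.  -295.7] [ 557.7 -231. ] z 11.2
filehandle rect c 551.1 -257.8 size 12.0 50.3 a 2.4 | mean [ 551.  -256.8] dir 3.4 bbox [ 544.3 -283. ] [ 557.3 -232.7] z 12.0
needle rect c 453.5 -259.3 size 16.3 101.9 a 2.6 | mean [ 453.  -246.4] dir 4.6 bbox [ 443.7 -310. ] [ 460.3 -208.3] z 11.5
peg rect c 457.3 223.0 size 15.8 68.8 a 9.5 | mean [457.3 232.9] dir 13.3 bbox [445.3 189.7] [467.  257.7] z 8.9
block rect c 664.7 -238.8 size 36.1 62.3 a 4.2 | mean [ 664.5 -238.6] dir 6.3 bbox [ 645.3 -270.3] [ 682.7 -208. ] z 23.6
blockred rect c 665.8 -238.7 size 31.7 40.2 a 5.5 | mean [ 665.7 -238.6] dir 7.0 bbox [ 649.  -259.7] [ 682. -218.] z 24.7
torch rect c 480.2 398.4 size 27.1 111.6 a 7.8 | mean [478.4 399.4] dir 6.9 bbox [461.7 342.3] [498.  453.7] z 37.7
torchblk rect c 478.1 385.1 size 18.8 87.9 a 7.1 | mean [477.3 387.1] dir 6.6 bbox [464.7 341.3] [489.3 429.3] z 37.7
board rect c 460.9 381.7 size 26.5 76.4 a 6.9 | mean [461.2 381.9] dir 7.3 bbox [445.3 343.3] [478.  420.7] z 9.5
tray rect c 546.0 -18.0 size 180.3 295.3 a 88.9 | mean [550.9 -20.4] dir 88.1 bbox [ 398.7 -110.7] [694.7  74.3] z 16.1
```

View pics/t1.png

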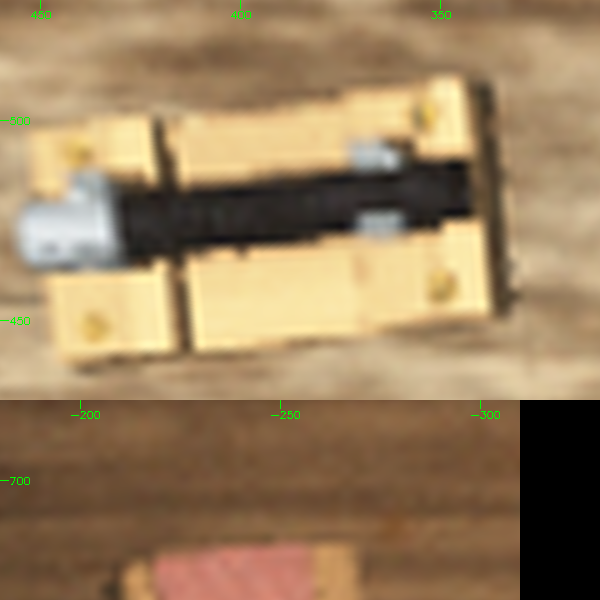

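The crop shows the torch axis passing through about (477,398) mm at 7°, in two clips. The fits agree, so I'll start with the file.

```bash
cat > act.py <<'E'
from h import *
def R(deg,flip):
    a=np.radians(deg); s=-1 if flip else 1
    y=s*np.array([np.cos(a),np.sin(a),0]); z=np.array([0,0,-1.]); return np.c_[np.cross(y,z),y,z]
def goto(x,y,tip,deg):
    "joint move; picks the half turn with the lesser last joint"
    P=[x,y,tip+ctrl.tcp_to_tips]; c=[]
    for f in(0,1):
        q=ctrl.solve_ik(P,R(deg,f))
        if q is not None: c.append((abs(q[5]),f))
    f=min(c)[1]; ctrl.move_ptp(P,R(deg,f)); return f
def lin(x,y,tip,vel=80,thr=None): return ctrl.move_l([x,y,tip+ctrl.tcp_to_tips],vel=vel,threshold=thr)
def st(m):
    s=sensors.read_state(); print(m,'t',round(s['t'],1),'pos',np.round(s['eef_pos'],1),'w',round(s['grip_width'],1),'gf',np.round(s['grasp_force'],1),'F',np.round(s['force'],1),'q6',round(s['q'][5],2),'tips',ctrl.tcp_to_tips)
def pick(x,y,deg,tip,op,force,upvel=100):
    goto(x,y,120,deg); ctrl.gripper_to(op,force); st('above')
    print('hit',lin(x,y,tip,100,15)); st('down'); ctrl.gripper_to(0,force); st('grip')
    lin(x,y,tip+12,40); lin(x,y,120,upvel); st('lifted')
def place(x,y,deg,tip,extra):
    goto(x,y,120,deg); lin(x,y,tip+15,120); print('hit',lin(x,y,tip,30,8)); st('down')
    w=sensors.read_state()['grip_width']; ctrl.gripper_to(w+extra); st('open')
    s=sensors.read_state()['eef_pos']; lin(x,y,tip+20,60); lin(x,y,120,200); ctrl.gripper_to(50)
def nest(n,along):
    "world xy at distance along the nest axis; tray turned -1.4 deg"
    c={'block':(652.4,-19.4),'file':(584.0,-17.5),'peg':(515.7,-15.9),'torch':(447.8,-14.4)}[n]; a=np.radians(-1.4)
    return c[0]-along*np.sin(a),c[1]+along*np.cos(a)
def snap(n,*roi):
    p,d=optics.grab_frame("top"); np.savez(f"pics/{n}.npz",p=p,d=d)
    cv2.imwrite(f"pics/{n}.png",ortho(p,optics.camera_params("top"),*roi))
E
python3 - <<'E'
from act import *
pick(551,-256,2.6,3,40,40)
snap('a1',380,720,-130,100,15,2)if 0 else None
place(*nest('file',40),-1.4,12.5,8)
goto(*nest('block',-200),150,0)
snap('a1',400,710,-120,80,15,1.9); st('end')
E
```

```text
above t 3.7 pos [ 551. -256.  145.] w 40.0 gf 0.0 F [-0.3 -0.5 -0.1] q6 -0.62 tips 25.0
hit False
down t 5.0 pos [ 551.7 -256.5   28.9] w 39.7 gf 0.0 F [ 0.5 -0.3  0.5] q6 -0.62 tips 25.0
grip t 5.4 pos [ 551.5 -256.3   28.8] w 6.9 gf 41.6 F [-1.1  0.5  3.6] q6 -0.62 tips 25.0
lifted t 7.1 pos [ 550.4 -255.6  144. ] w 6.7 gf 41.2 F [-0.5 -0.3 -0.9] q6 -0.62 tips 25.0
hit True
down t 9.6 pos [584.7  22.6  37.7] w 6.5 gf 41.8 F [-0.3 -0.1  4.8] q6 -0.08 tips 25.0
open t 9.8 pos [583.5  22.7  36.6] w 14.2 gf 0.0 F [-0.7 -0.1 -0.1] q6 -0.08 tips 25.0
end t 12.4 pos [ 647.2 -217.2  174.4] w 49.9 gf 0.0 F [ 0.7  0.2 -0.2] q6 -0.45 tips 25.0
```

View pics/a1.png

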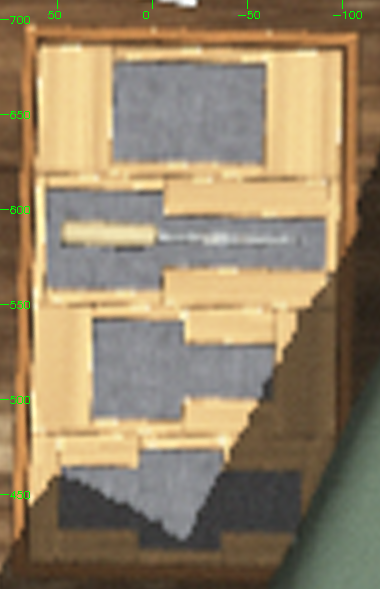

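The file lies centred and flat in its nest: handle at pixels (62–155, 234), tip near (300, 240). Next are the peg and the block.

Run:
```python
from act import *
pick(453.5,243.5,11,5,45,20)
place(*nest('peg',20),-1.4,16,6)
pick(665,-238.7,5.5,14.5,55,40)
place(*nest('block',0),-1.4,23.8,6)
goto(500,200,120,7)
snap('a2',400,710,-120,80,15,1.9); st('end')
```

```text
above t 14.4 pos [454.1 243.  145. ] w 44.9 gf 0.0 F [-0.7 -0.   0.7] q6 0.13 tips 25.0
hit False
down t 15.8 pos [454.2 243.8  30.7] w 45.3 gf 0.0 F [-0.1  0.2  1.2] q6 0.13 tips 25.0
grip t 16.1 pos [454.  243.7  30.7] w 20.2 gf 23.3 F [-0.4 -0.5  1.9] q6 0.13 tips 25.0
lifted t 17.7 pos [452.8 243.3 144.2] w 19.8 gf 23.0 F [ 1.2 -0.  -0.1] q6 0.13 tips 25.0
hit False
down t 20.2 pos [516.1   4.1  40.8] w 19.8 gf 22.9 F [-0.1 -0.4  0.3] q6 -0.14 tips 25.0
open t 20.5 pos [516.4   4.1  41.2] w 25.7 gf 0.0 F [ 0.4  1.1 -0.1] q6 -0.14 tips 25.0
above t 23.2 pos [ 665.  -237.1  145.4] w 55.0 gf 0.0 F [-0.1  0.2  0.1] q6 -0.56 tips 25.0
hit False
down t 24.4 pos [ 665.8 -239.1   40.7] w 55.2 gf 0.0 F [ 0.1 -0.6 -0.3] q6 -0.56 tips 25.0
grip t 24.8 pos [ 665.9 -239.1   40.8] w 28.4 gf 39.8 F [-0.   0.1  3.9] q6 -0.56 tips 25.0
lifted t 26.3 pos [ 664.3 -238.4  143.8] w 28.6 gf 39.5 F [-0.2  0.1 -1.2] q6 -0.56 tips 25.0
hit True
down t 28.5 pos [652.4 -19.3  49.8] w 28.7 gf 39.9 F [ 0.6 -0.4  3.8] q6 -0.14 tips 25.0
open t 28.7 pos [651.2 -19.2  48.4] w 34.6 gf 0.0 F [ 0.   1.  -0.6] q6 -0.14 tips 25.0
end t 31.1 pos [501.4 199.1 145.4] w 50.1 gf 0.0 F [-0.2 -0.6  0.5] q6 0.1 tips 25.0
```

View pics/a2.png

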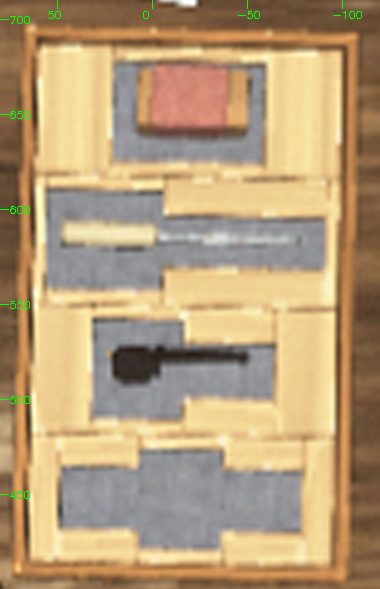

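The block and peg are in their cut-outs (block at pixel (190,97), peg at (180,360)), with the peg turned slightly. I'll do the torch next, then check heights.

```bash
cat > chk.py <<'E'
import sys; from m import *
f=np.load(sys.argv[1]); p,d=f['p'],f['d']; W=cloud(d,c)
import m; m.p,m.d,m.W=p,d,W
rect('block',620,690,-70,40,33,lambda I,Z:Z>24)
rect('peg',490,545,-62,30,14,lambda I,Z:I.max(-1)<60)
rect('handle',560,610,-90,55,16,lambda I,Z:(I[...,0]>165)&(I[...,0]-I[...,2]>35)&(Z>16))
rect('torch',420,480,-90,60,18,lambda I,Z:Z>18.5)
E
python3 - <<'E'
from act import *
x,y=477,398.4
goto(x,y,120,7); ctrl.gripper_to(42,40)
print('hit',lin(x,y,24,100,15)); st('down'); ctrl.gripper_to(0,40); st('grip')
lin(x,y,44,30); st('pulled'); lin(x,y,120,100); st('lifted')
if sensors.read_state()['grip_width']>12:
    place(*nest('torch',0),-1.4,12.3,4)
    goto(500,200,120,7)
snap('a3',400,710,-120,80,15,1.9); st('end')
E
python3 chk.py pics/a3.npz | tail -4
```

```text
hit False
down t 33.3 pos [477.7 398.9  49.9] w 42.3 gf 0.0 F [-0.  -0.1  0.4] q6 0.43 tips 25.0
grip t 33.6 pos [475.9 398.5  50. ] w 16.2 gf 38.9 F [-4.9 -0.9  4.5] q6 0.43 tips 25.0
pulled t 34.5 pos [477.8 398.6  69.7] w 16.5 gf 40.2 F [ 0.2 -0.3 -0.8] q6 0.43 tips 25.0
lifted t 35.4 pos [476.5 398.  144.2] w 16.2 gf 40.2 F [ 0.3  0.7 -0.7] q6 0.43 tips 25.0
hit True
down t 38.3 pos [447.7 -14.4  38.1] w 16.7 gf 40.9 F [-0.7  0.3  5.6] q6 -0.2 tips 25.0
open t 38.5 pos [446.8 -14.2  37.3] w 20.8 gf 0.0 F [ 0.2 -0.1 -0.7] q6 -0.2 tips 25.0
end t 40.9 pos [499.8 198.7 144.8] w 49.6 gf 0.0 F [-0.3 -0.1 -0.1] q6 0.1 tips 25.0
block rect c 652.4 -20.7 size 58.9 36.3 a 88.0 | mean [652.3 -20.3] dir -1.6 bbox [634.  -50.3] [670.7   8.3] z 32.4
peg rect c 519.7 -14.5 size 16.8 69.2 a 2.0 | mean [5.204e+02 5.000e-01] dir 6.8 bbox [510.3 -49. ] [527.3  20. ] z 17.5
handle rect c 587.0 22.7 size 50.7 12.5 a 88.6 | mean [586.8  23.4] dir -2.3 bbox [580.7  -2.7] [593.3  48. ] z 20.5
torch rect c 448.2 -15.2 size 111.0 18.9 a 87.9 | mean [448.4 -14.6] dir -2.0 bbox [437.7 -70.7] [459.3  40.3] z 24.9
```

View pics/a3.png

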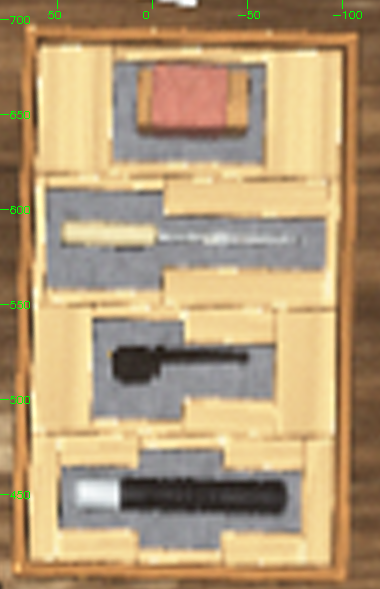

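All four items lie flat in their cut-outs; the torch is at pixels (80–290, 495). The measured heights match lying on the cut-out floor, so I'm handing in.

```bash
python3 -c "
from plant import ctrl
print(ctrl.finish_job())"
```

```text
the job is handed in; nothing more can be done
None
```

The job is handed in at about 41 s: the peg file, tuning peg, red sandpaper block and torch each lie flat in their own cut-outs (the peg turned about 4°, clear of the walls), and I did not touch the needle file or the bare cork block.

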